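# Click the portion stop of the cheese cutter home and bring the cheese up to it

## Task

Set up the wire cheese cutter for a thick portion: with the fingertips, push its upright steel stop plate along the rail towards the cutting line until it clicks into the first notch it meets, not onwards to the second. Then push the block of cheese across the cutting line until its cut face lies flat against the stop, without pushing the stop out of its click. Only push, and not hard: do not grip anything, do not lift or tip the cheese, and leave the other things where they are.

Things in the scene. Friction and masses are not known exactly. Their poses are not given: they have to be found in the camera images.
- cutter: Wire cheese cutter, fixed: marble slab 190 mm deep (its x -95 to +95 mm), 350 mm long (its y -180 to +170 mm), top face 20 mm above the worktop. Origin on the worktop under the middle of the cutting line, a dark slot along x at y = 0. Axes: x to the back, away from the robot; y to the left along the slab; z up; yaw -0.55 to -0.15 rad.
- bow_pivot (a point): A 16 mm high steel fence stands behind the cheese (front at the cutter's x = 34 mm). This point: pivot of the steel wire bow at the back end of the cutting line, 46 mm above the worktop. The bow stands raised and is fixed, no part of the job: it fills x over +75 mm, y within 20 mm of 0 in the cutter's frame, up to 0.32 m above the worktop.
- stop_plate (a joint): Slide of the stop along its rail, m: 0 = outermost, its face 150 mm left of the cutting line; grows towards the line (cutter's -y). First notch at 0.090, second (wrong) one at 0.120; starts at 0 to 0.055. Sliding takes 3 to 5 N; some 4 mm before a notch a sprung ball drops in: the resistance vanishes, the stop jumps ahead and centres itself. Pushing it out again takes about 15 N.
- stop_face (a point): Centre of the stop plate's face towards the cutting line, 25 mm above the slab; axes as the cutter's. The upright plate is 90 mm wide along x (45 mm either side), 8 mm thick, 1.5 to 47.5 mm above the slab. At its back end, from 73 mm behind this point, sits the black carriage on the rail, 40 mm long along y, up to 46 mm above the slab.
- stop_back (a point): Centre of the stop plate's outer face, 8 mm to the left (cutter's +y) of stop_face, 25 mm above the slab: push here towards the cutter's -y. The space beside it is free for 50 mm.
- cheese: Loose block of yellow cheese with brown rind, 75 mm (its x) by 110 mm (its y) by 50 mm high, 0.34 to 0.52 kg, lying on the slab right of the cutting line, near the fence, its axes within 0.05 rad of the cutter's. Origin: centre of its underside, 20 mm above the worktop. Pushing it along the slab takes 2 to 4 N.
- cheese_face (a point): Centre of the cheese's cut face, which looks to the left (its +y) towards the stop, 25 mm above the slab.
- cheese_end (a point): Centre of the cheese's right end (its -y), brown rind, 25 mm above the slab: push here towards the cutter's +y.
- tumbler_1: Bystander: clear glass tumbler, 77 mm across, 94 mm tall, upright. Origin at the centre of its underside. Leave it alone.
- mug_cream: Bystander: cream mug with handle, 117x84x98 mm, upright. Origin at the centre of its underside. Leave it alone.
- tomato_2: Bystander: tomato, 65 mm across, on the worktop right of the cutter. Origin at the centre of its underside. Leave it alone.
- lime_2: Bystander: lime, 52x46x46 mm, on the worktop in front of the cutter. Origin at the centre of its underside. Leave it alone.
- spoon_1: Bystander: spoon with a dark handle, 188 mm long, lying on the worktop in front of the cutter. Origin at the centre of its underside. Leave it alone.
- green_bowl: Bystander: small pale green bowl, 97 mm across, 52 mm tall, on the worktop left of the cutter. Origin at the centre of its underside. Leave it alone.

How it is judged (in metres and radians):
On the way, in this order (a step that is already met when the one before it is completed fails the run):
1. the stop has clicked into the first notch and rests there (value of joint stop_plate between 0.087 and 0.093 m and velocity of joint stop_plate between -0.005 and 0.005 m/s), for 0.3 s.
2. the cheese lies against the stop, which is still in the first notch (value of joint stop_plate between 0.087 and 0.093 m and y of cheese_face in the frame of stop_face between -0.003 and 0.003 m and angle between the y axis of cheese and the y axis of cutter, either way round below 0.06 rad and x of cheese_face in the frame of stop_face between -0.03 and 0.03 m and z of cheese in the frame of cutter below 0.024 m and angle between cheese's own z axis and vertical below 0.05 rad), for 0.2 s.
At the end, for the whole second after the job is handed in: The stop stands in its first notch (joint 0.090 within 3 mm); the cheese lies flat on the slab, at rest, its cut face within 3 mm of the stop's face, square to it within 0.06 rad (3.4 degrees) and within 30 mm of it sideways (all of step 2 and linear speed of cheese below 0.01 m/s); the robot touches nothing.
It fails at once if the stop is pushed past the first notch to the second (joint over 0.110) (value of joint stop_plate above 0.11 m).
It fails at once if the cheese pushes on the stop while the stop is out of its notch (contact force between cheese and stop_plate above 1 N and value of joint stop_plate below 0.086 m).
It fails at once if the cheese is lifted more than 8 mm or tipped more than 0.2 rad (z of cheese in the frame of cutter above 0.028 m or angle between cheese's own z axis and vertical above 0.2 rad).
It fails at once if the stop or the cheese is gripped, or pressed by the fingers with over 30 N (contact force between the fingers and stop_plate above 30 N or contact force between the fingers and cheese above 30 N).
It fails at once if a bystander is moved more than 20 mm (distance of any of tumbler_1, mug_cream, tomato_2, lime_2, spoon_1, green_bowl from where it was at the start of the episode above 0.02 m).
It also fails if it takes over 54 s, if anything falls off the work surface, if the arm or the gripper's body presses on something with over 40 N, if the wrist force passes 120 N, or if a joint passes its speed limit or range.

## Robot

A 6-joint arm with a two-finger parallel gripper is mounted at the origin on a cart in front of the work surface, level with it; the furniture and walls round the work are solid. World frame = base frame: x ahead of the robot, y to its left, z up, the work surface at z = 0. Lengths are in m, angles in degrees, forces in N, time in s.
With the tool pointing down it reaches from about 0.4 to 0.825 m from the base axis. Payload 7 kg.
Tool frame: the origin (TCP) lies between the finger pads; the fingertips stand 25 mm ahead of it and the grasp point (between the pads) lies 6 mm ahead of it; z points along the fingers, y is the line along which they close (so a half turn about z gives the same grasp; the last joint's range is limited). The gripper opens to 88 mm and grips with 3 to 60 N. Pads are 19 mm wide; open, the fingers measure 130 mm over their backs; the gripper's body (78 mm by 193 mm) begins 47 mm behind the grasp point.
Start: joints at [-53.967, 20.546, 0.682, 0, -70.136, -16.507], TCP at [0.226, -0.636, 0.252] pointing down, gripper open.
Joint ranges: [-176.03, 176.03], [-82.01, 121.73], [-58.28, 71.71], [-173.87, 95.51], [-174.79, -0.11], [-173.66, 173.66]. Speed limits (degrees/s): [136.94, 136.94, 172.46, 180, 180, 180].

## Interface

Orientations are given as [roll, pitch, yaw] about the fixed x, y, z axes, in that order (R = Rz(yaw) Ry(pitch) Rx(roll)).
In Python, from plant import status, optics, job gives the robot as it stands. The module is installed in compiled form; this text tells all that it offers.
- The arm moves only by the shell command python3 -m pendant, which reads ROWS from standard input. ROWS is a JSON object with one list for each field, all of the same length, 1 to 8, a row being the entries at one place: x, y, z (the shift in shares of 1 m (1.0 is 1 m)), turn (a turn about the tool's z in shares of 90 degrees (1.0 is 90 degrees)), aperture (the finger opening in m); each row is the pose to reach, as a shift and turn from the pose commanded when the command began, along the tool's axes at that moment; what a row does not reach only later rows make up. A row lasts 1/8 s, in which the tool goes at most 0.0625 m and 10.7 degrees, less where a joint would pass 70% of its speed; a pose out of reach is approached as far as the arm can. The fingers move at their own pace and stop on an object; the grip force is fixed at half the most. Time passes only in rows, so rows that do not move let the fingers close. It prints the time, the measured TCP pose, the force, the opening and the grip force at its end. A shift or turn number past 1, either way, is cut back to 1. Input that does not fit is refused with a message, and nothing moves.
- status.get_obs(): the state, without advancing time (a new reading comes with each control period).
- optics.snapshot(name): name is "scene" or "top" or "wrist"; returns a dict with "frame" (480x640x3 uint8, red, green, blue), "z_map" (480x640 float32, m along the optical axis (not along the pixel's ray), 0 where there is no reading), "fovy" (degrees; the focal length in pixels is half the picture's height over the tangent of half this angle, whatever the lens; pixels are square), "cx", "cy" (the principal point, pixels), "R" (3x3) and "t" (3): a world point X has camera coordinates R X + t; the wrist camera has in their place "T_tool_cam" (4x4, takes a point from camera to tool coordinates, whose origin is the TCP and whose axes are the flange's). Camera axes: x right, y down, z forward; pixel columns grow to the right and rows downward; lengths in m; the calibration is good to about 2 mm. A picture is of the moment at which its call begins: read the wrist's pose just before it.
- job.close_job(): hands the job in; it is judged then, once.
The state is a dict: "clock": time; "joint_pos": joint angles; "qvel": joint speeds; "tau": joint torques, N m; "tool_pos": TCP position; "orientation": TCP orientation; "force": force on the tool from outside, world axes, zero at the start; "moment": the same for the moment, N m; "opening": finger opening in m; "gripper_force": force on a finger pad.
Only numpy, scipy, OpenCV 4.12 (cv2) and the standard library are available. Lean on these libraries where they do the work, as an engineer would, in place of code of your own. Each camera call takes 0.05 s, during which the arm holds its last target. There are 200 camera calls.

## Working session

There is one attempt and no reset: what is moved stays moved. The work goes in short steps, Python scripts to look and compute and a shell command to move; the robot and the scene stay as the last step left them, time stands still between calls to the robot, and variables do not carry over. Pictures are saved under pics/ and viewed, at most 11 in all, crops included, and the job is handed in when it is done.

```bash
mkdir -p pics
python3 - <<'E'
from plant import status, optics
import cv2,numpy as np
for n in("scene","top"):
    s=optics.snapshot(n); np.savez(f"{n}.npz",**s); cv2.imwrite(f"pics/{n}0.png",s["frame"][:,:,::-1]); print(n,s["fovy"],s["cx"],s["cy"],s["R"],s["t"])
o=status.get_obs(); print(o["clock"],o["tool_pos"],o["orientation"],o["force"],o["opening"])
E
```

```text
scene 45.05251855594871 326.18252995165756 230.0680088857153 [[-0.74366177 -0.66801387  0.02691912]
 [-0.29849842  0.29573411 -0.90743596]
 [ 0.59821891 -0.68286075 -0.41932724]] [0.32259104 0.25057044 0.97779573]
top 55.86677935534927 314.11114600925555 236.99511016191764 [[ 0.00646923 -0.99996131 -0.00596063]
 [-0.99884911 -0.00617852 -0.04756337]
 [ 0.0475247   0.00626147 -0.99885044]] [-0.10435599  0.52271451  1.03827229]
0.1 [ 0.22545083 -0.63582539  0.2507306 ] [ 1.79916717e+02 -8.16684208e-03 -1.60478862e+02] [-0.00321465 -0.58609569 -0.60482316] 0.08753084419290165
```

View pics/top0.png

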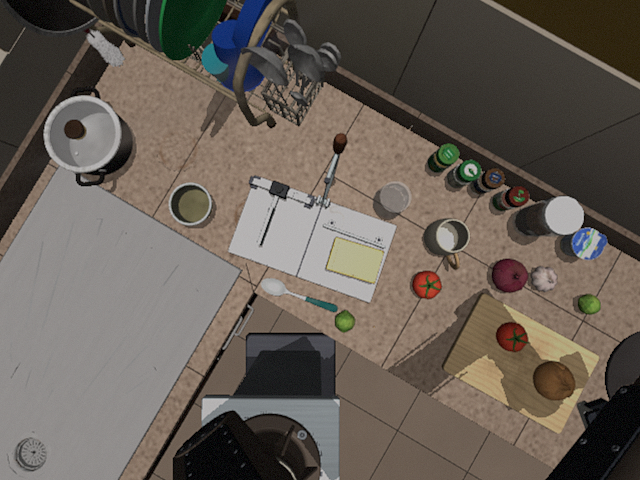

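View pics/scene0.png

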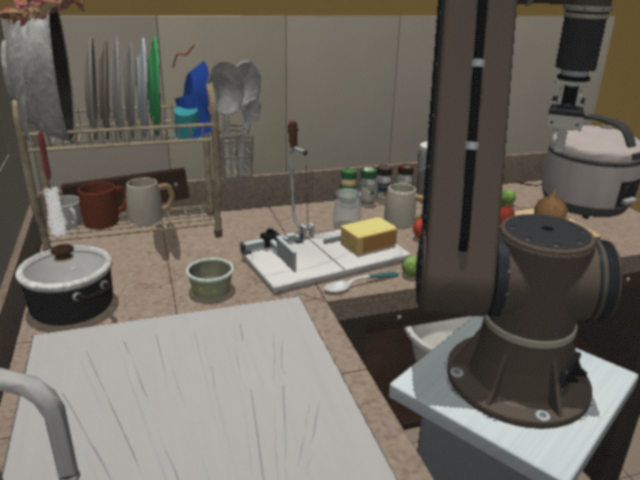

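The top view shows the slab with corners near (254,182), (231,257), (371,300) and (396,235). The stop plate is the dark line from (262,245) to (278,195), and the cheese top is around (354,260). The tomato is at (427,285), the lime at (345,321), the spoon at (275-335,285-308) and the bowl at (191,204). Next I'll fit the shapes from the depth map.

```bash
cat > h.py <<'E'
import numpy as np,cv2
def cloud(s):
    f=240/np.tan(np.radians(s["fovy"])/2); v,u=np.mgrid[:480,:640]; z=s["z_map"]
    c=np.stack([(u-s["cx"])/f*z,(v-s["cy"])/f*z,z],-1)
    return (c-s["t"])@s["R"]
def rect(p):
    r=cv2.minAreaRect((p[:,:2]*1000).astype(np.float32)); return np.round(r[0],1),np.round(r[1],1),round(r[2],2)
E
python3 - <<'E'
from h import *
s=dict(np.load("top.npz")); P=cloud(s); F=s["frame"].astype(int)
roi=np.zeros((480,640),bool); roi[165:312,222:402]=1
z=P[...,2]; print("worktop z",np.median(z[300:330,400:420]), "slab z",np.median(z[210:230,290:300]))
def comp(m):
    n,l,st,_=cv2.connectedComponentsWithStats(m.astype(np.uint8)); k=1+np.argmax(st[1:,4]); return l==k
m=comp(roi&(z>.012)&(z<.11)); print("slab+all",m.sum(),rect(P[m]))
yel=(F[...,0]-F[...,2]>40)&(F[...,1]-F[...,2]>30)&roi
c=comp(yel&(z>.06)&(z<.08)); print("cheese",c.sum(),rect(P[c]),np.median(z[c]),P[c].mean(0))
d=roi&(z>.055)&(z<.08)&~cv2.dilate(yel.astype(np.uint8),np.ones((9,9))).astype(bool)
n,l,st,ce=cv2.connectedComponentsWithStats(d.astype(np.uint8))
for k in range(1,n):
    if st[k,4]>8: print(st[k],ce[k].round(),rect(P[l==k]))
w=comp((F.min(-1)>110)&roi&(z<.03)); print("white",w.sum(),rect(P[w]))
for n,(u,v) in dict(slot0=(298,272),slot1=(322,207)).items(): print(n,P[v,u])
im=cv2.resize(s["frame"][160:320,215:415,::-1],None,fx=4,fy=4,interpolation=cv2.INTER_CUBIC)[:600]; cv2.imwrite("pics/c.png",im)
E
```

```text
worktop z -0.0009860845994974763 slab z 0.019200133294242597
slab+all 12532 (array([ 555.5, -106.6]), array([354.2, 261. ]), 70.61)
cheese 455 (array([ 471.9, -190.2]), array([110.8,  73.7]), 73.33) 0.06928286917337736 [ 0.46597504 -0.20391756  0.06911296]
[334 165   4   5  10] [335. 167.] (array([ 675.8, -148. ]), array([3.1, 6.6]), 20.95)
[271 182  18  14 108] [279. 188.] (array([629.2, -23.1]), array([36.6, 26.3]), 75.81)
[377 188  24  27  77] [383. 205.] (array([ 594.6, -259.3]), array([67.3, 25.8]), 40.9)
[257 206  17  39 173] [265. 225.] (array([547.2,   7.3]), array([ 9.4, 88.8]), 71.66)
[339 246  18  21 254] [348. 257.] (array([ 479.8, -175. ]), array([35.3, 42. ]), 86.04)
white 11561 (array([505.2, -87.3]), array([342. , 423.1]), 18.39)
slot0 [ 0.44239242 -0.06472665  0.0221554 ]
slot1 [ 0.59256145 -0.11888015  0.0192444 ]
```

View pics/c.png

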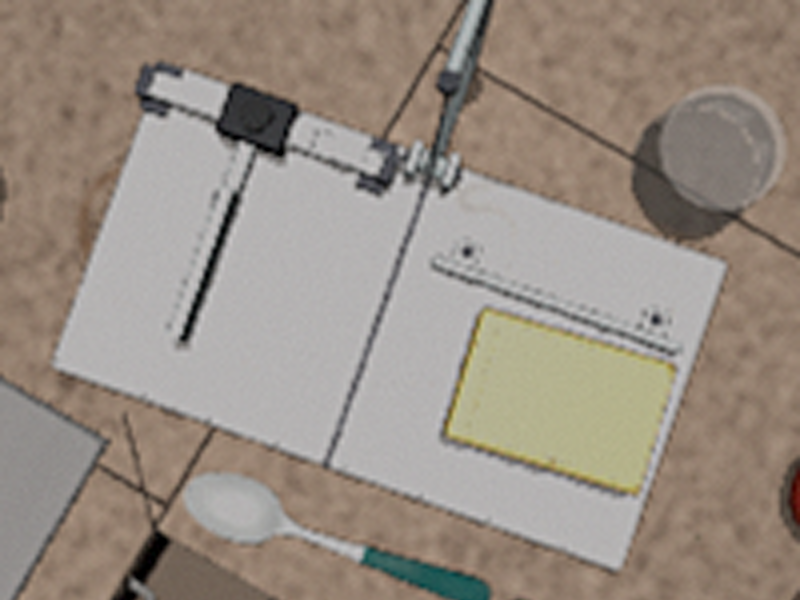

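The crop gives sharp corners. Slab: left-front (55,370), right-front (622,570), right-back (726,262). The slot runs from (328,466) to (425,190). Cheese top: (482,310), (676,368), (638,493), (446,437). I'll fit the slab frame with sub-pixel precision.

```bash
cat >> h.py <<'E'
def ray(s,u,v,z):
    f=240/np.tan(np.radians(s["fovy"])/2); d=np.array([(u-s["cx"])/f,(v-s["cy"])/f,1])@s["R"]; c=-s["t"]@s["R"]
    return c+d*(z-c[2])/d[2]
E
python3 - <<'E'
from h import *
from scipy.optimize import least_squares
s=dict(np.load("top.npz"))
g=lambda x,y,z:ray(s,215+(x+.5)/4-.5,160+(y+.5)/4-.5,z)[:2]
A=np.array([g(55,370,.02),g(622,570,.02),g(726,262,.02),g(328,466,.02)])
L=np.array([[-.095,.17],[-.095,-.18],[.095,-.18],[-.095,0]])
def T(p,l): c,q=np.cos(p[2]),np.sin(p[2]); return p[:2]+l@np.array([[c,q],[-q,c]])
r=least_squares(lambda p:(T(p,L)-A).ravel(),[.5,-.1,-.3]); p=r.x; print("cutter",p,np.degrees(p[2]),"res",r.fun.round(4))
inv=lambda w:(np.asarray(w)-p[:2])@np.array([[np.cos(p[2]),-np.sin(p[2])],[np.sin(p[2]),np.cos(p[2])]])
C=np.array([g(482,310,.07),g(676,368,.07),g(638,493,.07),g(446,437,.07)])
print("cheese corners in cutter",inv(C).round(4).tolist(), "plate centre",inv([.5472,.0073]),"cheese c",inv(C.mean(0)))
print("dark line ends at slab/top",inv(g(182,344,.0675)),inv(g(238,195,.0675)),inv(g(170,340,.0675)))
print("lime/tomato/bowl",[ray(s,u,v,.03).round(3).tolist() for u,v in((345,321),(427,285),(191,204))])
w=dict(back0=[0,.2])
np.save("cut.npy",p)
E
```

```text
cutter [ 0.52187249 -0.09188524 -0.33113459] -18.972614362321675 res [ 0.0004  0.0037 -0.0012 -0.0011  0.0017 -0.0032 -0.0008  0.0006]
cheese corners in cutter [[0.0169, -0.053], [0.022, -0.1635], [-0.0493, -0.1661], [-0.0552, -0.0573]] plate centre [-0.00829515  0.10203129] cheese c [-0.01640348 -0.10995825]
dark line ends at slab/top [-0.05517208  0.09630801] [0.0324548  0.09480896] [-0.05528647  0.10327468]
lime/tomato/bowl [[0.333, -0.172, 0.03], [0.415, -0.358, 0.03], [0.597, 0.182, 0.03]]
```

```bash
cat >> h.py <<'E'
from scipy.spatial.transform import Rotation as Ro
def c2w(x,y,z):
    p=np.load("cut.npy"); c,q=np.cos(p[2]),np.sin(p[2]); return np.array([p[0]+c*x-q*y,p[1]+q*x+c*y,z])
def w2c(w):
    p=np.load("cut.npy"); c,q=np.cos(p[2]),np.sin(p[2]); d=w[:2]-p[:2]; return np.array([c*d[0]+q*d[1],-q*d[0]+c*d[1],w[2]])
def plan(*pts):
    from plant import status
    o=status.get_obs(); R=Ro.from_euler("xyz",o["orientation"],degrees=True).as_matrix(); yaw=o["orientation"][2]
    want=np.degrees(np.load("cut.npy")[2])-90
    print(o["clock"],"tcp in cutter",w2c(o["tool_pos"]).round(4),"ori",o["orientation"].round(2),"turn",round(-((want-yaw+180)%360-180),2),"F",o["force"].round(1),o["opening"])
    for p in pts: print(p,(R.T@(c2w(*p)-o["tool_pos"])).round(4))
E
python3 -c "
from h import *
plan((-.09,-.3,.25),(-.07,-.02,.25),(-.012,.14,.2))"
```

```text
0.1 tcp in cutter [-0.1035 -0.6108  0.2507] ori [ 1.7992e+02 -1.0000e-02 -1.6048e+02] turn -51.51 F [-0.  -0.6 -0.6] 0.08753084419290165
(-0.09, -0.3, 0.25) [-0.204   0.2348  0.001 ]
(-0.07, -0.02, 0.25) [-0.3939  0.4415  0.0013]
(-0.012, 0.14, 0.2) [-0.5389  0.5306  0.0514]
```

The manual's scale: turns go in shares of 90 degrees. Converting my numbers, -51.5 degrees / 90 = -0.5722.

```bash
echo '{"x":[-0.04, -0.08, -0.12, -0.16, -0.204, -0.204, -0.204], "y":[0.046, 0.092, 0.138, 0.184, 0.235, 0.235, 0.235], "z":[0, 0, 0, 0, 0, 0, 0], "turn":[-0.1111, -0.2222, -0.3333, -0.4444, -0.5722, -0.5722, -0.5722], "aperture":[0.04, 0.04, 0.04, 0.04, 0.04, 0.04, 0.04]}' | python3 -m pendant; python3 -c "
from h import *
plan((-.07,-.02,.25),(-.012,.14,.2))"
```

```text
clock: 0.98
tool_pos: [0.3396, -0.3461, 0.2517]
orientation: [-180.0, -0.0, -108.9]
force: [0.2, -0.8, 0.2]
opening: 0.04
gripper_force: 0.0
0.975 tcp in cutter [-0.0897 -0.2997  0.2517] ori [-1.7998e+02 -1.0000e-02 -1.0893e+02] turn 0.04 F [ 0.2 -0.8  0.2] 0.040039681433385814
(-0.07, -0.02, 0.25) [-0.2797 -0.0199  0.0017]
(-0.012, 0.14, 0.2) [-0.4397 -0.078   0.0517]
```

```bash
echo '{"x":[-0.06, -0.12, -0.18, -0.24, -0.3, -0.35, -0.4, -0.44], "y":[-0.005, -0.01, -0.015, -0.02, -0.03, -0.045, -0.06, -0.078], "z":[0, 0, 0, 0, 0, 0.01, 0.03, 0.05], "turn":[0, 0, 0, 0, 0, 0, 0, 0], "aperture":[0.04, 0.04, 0.04, 0.04, 0.04, 0.04, 0.04, 0.04]}' | python3 -m pendant; echo '{"x":[0, 0], "y":[0, 0], "z":[0, 0], "turn":[0, 0], "aperture":[0.04, 0.04]}' | python3 -m pendant
python3 - <<'E'
from h import *
from plant import optics
plan((-.012,.14,.058))
s=optics.snapshot("wrist"); np.savez("w.npz",**s); cv2.imwrite("pics/w0.png",s["frame"][:,:,::-1]); print(s["T_tool_cam"].round(3).tolist(),s["fovy"])
t=optics.snapshot("top"); cv2.imwrite("pics/t1.png",cv2.resize(t["frame"][140:340,200:440,::-1],None,fx=3,fy=3))
E
```

```text
clock: 1.98
tool_pos: [0.5577, 0.0445, 0.2006]
orientation: [180.0, -0.0, -109.1]
force: [0.9, 0.1, 0.9]
opening: 0.0397
gripper_force: 0.0
clock: 2.22
tool_pos: [0.5562, 0.0429, 0.2008]
orientation: [179.9, -0.1, -109.1]
force: [-0.7, -0.4, 0.3]
opening: 0.0401
gripper_force: 0.0
2.225 tcp in cutter [-0.0113  0.1386  0.2008] ori [ 1.7993e+02 -8.0000e-02 -1.0910e+02] turn -0.13 F [-0.7 -0.4  0.3] 0.040112955444726414
(-0.012, 0.14, 0.058) [-0.0016  0.0005  0.1428]
[[-0.0, -0.963, -0.27, 0.074], [1.0, -0.0, 0.0, 0.001], [-0.0, -0.27, 0.963, -0.132], [0.0, 0.0, 0.0, 1.0]] 59.66006036126231
```

View pics/w0.png

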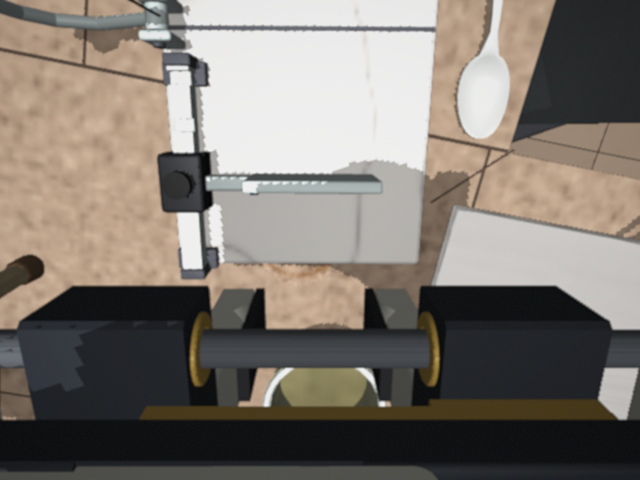

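The wrist view shows the cutting line at row 28, the plate's top edge around rows 176-192 (columns 245-382), and the slab's left edge at row 262. Both fingers lie beyond the plate's outer side. I'll measure the plate relative to the slot with the wrist depth.

Run:
```python
from h import *
from plant import status
o=status.get_obs(); s=dict(np.load("w.npz")); M=s["T_tool_cam"]; Rt=Ro.from_euler("xyz",o["orientation"],degrees=True).as_matrix()
R=(Rt@M[:3,:3]).T; t=-R@(Rt@M[:3,3]+o["tool_pos"]); s["R"]=R; s["t"]=t
P=cloud(s); Q=np.apply_along_axis(w2c,-1,P)
m=np.zeros((480,640),bool); m[165:200,262:390]=1
a=Q[m]; print("z hist",np.histogram(a[:,2],bins=np.arange(0,.1,.01)))
b=a[(a[:,2]>.062)&(a[:,2]<.075)]; print("top of plate x,y range",np.percentile(b[:,:2],[1,50,99],0).round(4))
for u,v in((220,28),(420,28),(230,262),(400,262)): print("slot/edge",w2c(ray(s,u,v,.02)).round(4))
for u,v in((424,200),(430,100)): print("front edge",w2c(ray(s,u,v,.02)).round(4))
```

```text
z hist (array([   0,  782, 1451,  180,  210,  202, 1628,    1,    0]), array([0.  , 0.01, 0.02, 0.03, 0.04, 0.05, 0.06, 0.07, 0.08, 0.09]))
top of plate x,y range [[-0.0551  0.0983]
 [-0.0179  0.102 ]
 [ 0.0202  0.1067]]
slot/edge [0.0514 0.0007 0.02  ]
slot/edge [-0.085   0.0011  0.02  ]
slot/edge [0.0541 0.1686 0.02  ]
slot/edge [-0.0802  0.1689  0.02  ]
front edge [-0.0958  0.1195  0.02  ]
front edge [-0.0951  0.0476  0.02  ]
```

```bash
echo '{"x":[0, 0, 0, 0], "y":[0, 0, 0, 0], "z":[0.05, 0.1, 0.143, 0.143], "turn":[0, 0, 0, 0], "aperture":[0.04, 0.04, 0.04, 0.04]}' | python3 -m pendant;  echo '{"x":[0.004, 0.008, 0.012, 0.016, 0.02], "y":[0, 0, 0, 0, 0], "z":[0, 0, 0, 0, 0], "turn":[0, 0, 0, 0, 0], "aperture":[0.04, 0.04, 0.04, 0.04, 0.04]}' | python3 -m pendant; python3 -c "
from h import *
plan()"
```

```text
clock: 2.82
tool_pos: [0.5541, 0.0425, 0.0567]
orientation: [179.8, -0.2, -109.1]
force: [0.1, -1.2, 1.5]
opening: 0.0399
gripper_force: 0.0
clock: 3.45
tool_pos: [0.5496, 0.0251, 0.0589]
orientation: [-180.0, 0.0, -109.0]
force: [0.0, 0.3, -0.7]
opening: 0.0399
gripper_force: 0.0
3.45 tcp in cutter [-0.0118  0.1196  0.0589] ori [-1.7998e+02  2.0000e-02 -1.0897e+02] turn -0.0 F [ 0.   0.3 -0.7] 0.03993510561238499
```

```bash
echo '{"x":[0.002, 0.004, 0.006, 0.008, 0.01, 0.012, 0.014, 0.016], "y":[0, 0, 0, 0, 0, 0, 0, 0], "z":[0, 0, 0, 0, 0, 0, 0, 0], "turn":[0, 0, 0, 0, 0, 0, 0, 0], "aperture":[0.04, 0.04, 0.04, 0.04, 0.04, 0.04, 0.04, 0.04]}' | python3 -m pendant; python3 -c "
from h import *
plan()"; echo '{"x":[0.002, 0.004, 0.006, 0.008], "y":[0, 0, 0, 0], "z":[0, 0, 0, 0], "turn":[0, 0, 0, 0], "aperture":[0.04, 0.04, 0.04, 0.04]}' | python3 -m pendant
python3 - <<'E'
from h import *
from plant import optics
plan()
t=optics.snapshot("top"); cv2.imwrite("pics/t2.png",cv2.resize(t["frame"][160:310,220:410,::-1],None,fx=4,fy=4))
s=optics.snapshot("wrist"); cv2.imwrite("pics/w2.png",s["frame"][:,:,::-1])
E
```

```text
clock: 4.45
tool_pos: [0.5448, 0.011, 0.0587]
orientation: [-180.0, 0.1, -109.0]
force: [-1.5, 5.0, 2.6]
opening: 0.0403
gripper_force: 2.5
4.45 tcp in cutter [-0.0118  0.1047  0.0587] ori [-1.7998e+02  7.0000e-02 -1.0898e+02] turn -0.0 F [-1.5  5.   2.6] 0.040268905012383435
clock: 4.95
tool_pos: [0.5421, 0.0034, 0.0587]
orientation: [-180.0, 0.1, -109.0]
force: [-1.8, 6.8, 2.7]
opening: 0.0401
gripper_force: 2.7
4.95 tcp in cutter [-0.0118  0.0967  0.0587] ori [-1.7998e+02  7.0000e-02 -1.0897e+02] turn 0.0 F [-1.8  6.8  2.7] 0.04014990167331476
```

View pics/w2.png

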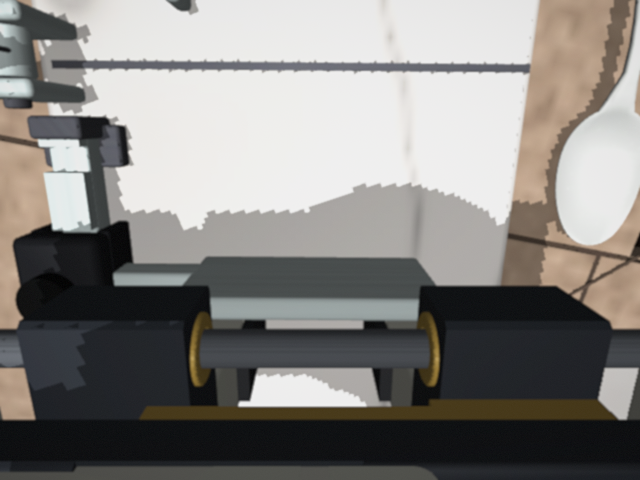

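The wrist view shows the fingers against the plate's back. Its top front edge is at row 257 and the slot at row 66. I'll use this edge to measure the plate's travel.

```bash
cat >> h.py <<'E'
def wrist():
    from plant import status,optics
    o=status.get_obs(); s=optics.snapshot("wrist"); M=s["T_tool_cam"]; Rt=Ro.from_euler("xyz",o["orientation"],degrees=True).as_matrix()
    s["R"]=(Rt@M[:3,:3]).T; s["t"]=-s["R"]@(Rt@M[:3,3]+o["tool_pos"]); return s
def plate():
    s=wrist(); Q=np.apply_along_axis(w2c,-1,cloud(s)[:,240:400:4]); m=(Q[...,2]>.060)&(Q[...,2]<.072)&(Q[...,1]>.03)&(Q[...,1]<.13)&(np.abs(Q[...,0])<.06)
    f=[Q[:,i][m[:,i],1].min() for i in range(m.shape[1]) if m[:,i].any()]
    print("plate face y",np.median(f).round(4),"joint",(.15-np.median(f)).round(4),len(f))
E
python3 -c "
from h import *
plate()"; echo '{"x":[0.0015, 0.003, 0.0045, 0.006], "y":[0, 0, 0, 0], "z":[0, 0, 0, 0], "turn":[0, 0, 0, 0], "aperture":[0.04, 0.04, 0.04, 0.04]}' | python3 -m pendant;python3 -c "
from h import *
plan();plate()"
```

```text
plate face y 0.0755 joint 0.0745 40
clock: 5.6
tool_pos: [0.5401, -0.0026, 0.0586]
orientation: [-180.0, 0.0, -109.0]
force: [-0.4, 5.4, 1.1]
opening: 0.0397
gripper_force: 2.5
5.6 tcp in cutter [-0.0118  0.0904  0.0586] ori [-1.7998e+02  5.0000e-02 -1.0898e+02] turn -0.01 F [-0.4  5.4  1.1] 0.03971234272064323
plate face y 0.0697 joint 0.0803 40
```

```bash
echo '{"x":[0.001, 0.002, 0.003, 0.004], "y":[0, 0, 0, 0], "z":[0, 0, 0, 0], "turn":[0, 0, 0, 0], "aperture":[0.04, 0.04, 0.04, 0.04]}' | python3 -m pendant;python3 -c "
from h import *
plan();plate()"; echo '{"x":[0.0005, 0.001], "y":[0, 0], "z":[0, 0], "turn":[0, 0], "aperture":[0.04, 0.04]}' | python3 -m pendant;python3 -c "
from h import *
plan();plate()"
```

```text
clock: 6.15
tool_pos: [0.5387, -0.0066, 0.0586]
orientation: [-180.0, 0.0, -109.0]
force: [0.0, 3.8, 2.0]
opening: 0.0402
gripper_force: 2.1
6.15 tcp in cutter [-0.0118  0.0861  0.0586] ori [-1.7999e+02  2.0000e-02 -1.0898e+02] turn -0.01 F [0.  3.8 2. ] 0.04024397217790521
plate face y 0.0655 joint 0.0845 40
clock: 6.45
tool_pos: [0.5382, -0.0079, 0.0586]
orientation: [180.0, -0.0, -109.0]
force: [-0.2, 2.6, 2.0]
opening: 0.0402
gripper_force: 1.1
6.45 tcp in cutter [-0.0118  0.0848  0.0586] ori [ 1.8000e+02 -1.0000e-02 -1.0897e+02] turn 0.0 F [-0.2  2.6  2. ] 0.04017872439596329
plate face y 0.0641 joint 0.0859 40
```

```bash
echo '{"x":[0.0005, 0.001, 0.001], "y":[0, 0, 0], "z":[0, 0, 0], "turn":[0, 0, 0], "aperture":[0.04, 0.04, 0.04]}' | python3 -m pendant;python3 -c "
from h import *
plan();plate()"
```

```text
clock: 6.88
tool_pos: [0.5377, -0.009, 0.0585]
orientation: [180.0, -0.0, -109.0]
force: [-0.7, -0.1, -0.5]
opening: 0.04
gripper_force: 0.0
6.875 tcp in cutter [-0.0119  0.0835  0.0585] ori [ 1.7998e+02 -3.0000e-02 -1.0898e+02] turn -0.0 F [-0.7 -0.1 -0.5] 0.04002858483341259
plate face y 0.0627 joint 0.0873 40
```

Contact force vanished, so it looks like it clicked. I'll back off and check.

```bash
echo '{"x":[-0.01, -0.03, -0.04, -0.04], "y":[0, 0, 0, 0], "z":[0, 0, 0, 0], "turn":[0, 0, 0, 0], "aperture":[0.04, 0.04, 0.04, 0.04]}' | python3 -m pendant;python3 -c "
from h import *
plan((-.03,.124,.2),(-.07,-.02,.2),(-.07,-.2,.2),(-.022,-.2,.2));plate()
s=wrist();np.savez('w3.npz',**s); cv2.imwrite('pics/w3.png',s['frame'][:,:,::-1])"
```

```text
clock: 7.42
tool_pos: [0.5513, 0.0303, 0.0585]
orientation: [-180.0, 0.0, -108.9]
force: [-1.6, 0.4, -0.2]
opening: 0.0399
gripper_force: 0.0
7.425 tcp in cutter [-0.0119  0.1251  0.0585] ori [-180.      0.   -108.88] turn 0.09 F [-1.6  0.4 -0.2] 0.03991489103168026
(-0.03, 0.124, 0.2) [ 0.0011  0.0181 -0.1415]
(-0.07, -0.02, 0.2) [ 0.145   0.0583 -0.1415]
(-0.07, -0.2, 0.2) [ 0.325   0.0586 -0.1415]
(-0.022, -0.2, 0.2) [ 0.3251  0.0106 -0.1415]
plate face y 0.063 joint 0.087 40
```

View pics/w3.png

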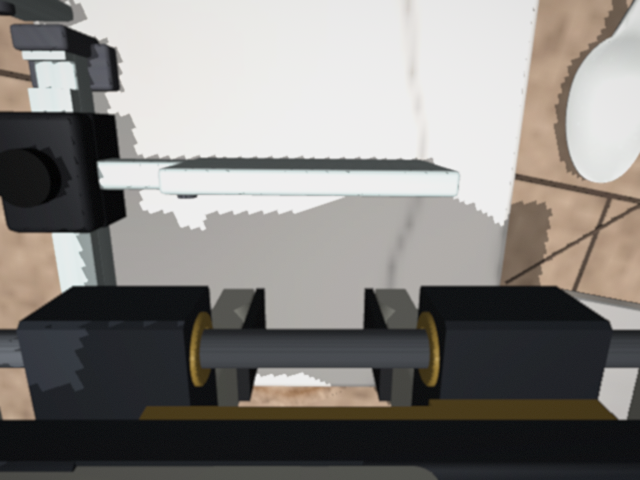

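The plate's back is now at row 182 and the fingers are clear, but the reading of 0.087 can't settle whether it clicked. I'll probe gently: if it is in the notch, the force will climb well above the sliding force.

```bash
echo '{"x":[0.015, 0.03, 0.038, 0.041, 0.041], "y":[0, 0, 0, 0, 0], "z":[0, 0, 0, 0, 0], "turn":[0, 0, 0, 0, 0], "aperture":[0.04, 0.04, 0.04, 0.04, 0.04]}' | python3 -m pendant; for i in 1 2; do echo '{"x":[0.0005, 0.0005], "y":[0, 0], "z":[0, 0], "turn":[0, 0], "aperture":[0.04, 0.04]}' | python3 -m pendant; python3 -c "
from h import *
plan();plate()"; done
```

```text
clock: 8.15
tool_pos: [0.5377, -0.01, 0.0587]
orientation: [-180.0, 0.0, -109.0]
force: [-0.0, -0.8, -1.1]
opening: 0.0397
gripper_force: 0.0
clock: 8.4
tool_pos: [0.5375, -0.0099, 0.0585]
orientation: [180.0, 0.0, -109.0]
force: [-0.1, -0.3, 0.2]
opening: 0.04
gripper_force: 0.0
8.4 tcp in cutter [-0.0119  0.0826  0.0585] ori [ 180.      0.   -108.95] turn 0.02 F [-0.1 -0.3  0.2] 0.04004857720307806
plate face y 0.0605 joint 0.0895 40
clock: 8.7
tool_pos: [0.5372, -0.0105, 0.0585]
orientation: [180.0, -0.0, -109.0]
force: [0.8, -0.6, 0.1]
opening: 0.0401
gripper_force: 0.0
8.7 tcp in cutter [-0.0119  0.0819  0.0585] ori [ 179.99   -0.   -108.96] turn 0.01 F [ 0.8 -0.6  0.1] 0.04009121083332335
plate face y 0.0605 joint 0.0895 40
```

The stop sprang ahead to 0.0895 and stays put with no contact, so it is in the first notch. Next I'll retreat and go round to the cheese's right end.

```bash
echo '{"x":[-0.015, -0.03, -0.03, -0.03, -0.01, 0.04, 0.1, 0.16], "y":[0, 0, 0.01, 0.02, 0.04, 0.05, 0.06, 0.06], "z":[0, 0, -0.05, -0.1, -0.14, -0.15, -0.15, -0.15], "turn":[0, 0, 0, 0, 0, 0, 0, 0], "aperture":[0.04, 0.04, 0.04, 0.04, 0.04, 0.04, 0.04, 0.04]}' | python3 -m pendant; echo '{"x":[0.06, 0.12, 0.14, 0.14, 0.14, 0.14], "y":[0, 0, -0.02, -0.04, -0.046, -0.046], "z":[0, 0, 0, 0, 0, 0], "turn":[0, 0, 0, 0, 0, 0], "aperture":[0.04, 0.04, 0.04, 0.04, 0.04, 0.04]}' | python3 -m pendant
python3 - <<'E'
from h import *
plan((-.022,-.2,.058))
s=wrist(); cv2.imwrite('pics/w4.png',s['frame'][:,:,::-1])
Q=np.apply_along_axis(w2c,-1,cloud(s)); F=s["frame"].astype(int)
m=(Q[...,2]>.062)&(Q[...,2]<.078)&(F[...,0]-F[...,2]>40); print(m.sum(),rect(Q[m]),cv2.boxPoints(cv2.minAreaRect((Q[m][:,:2]*1000).astype(np.float32))).round(1).tolist())
E
```

```text
clock: 9.75
tool_pos: [0.428, -0.1427, 0.2093]
orientation: [-179.9, 0.0, -108.8]
force: [1.0, 0.2, -0.4]
opening: 0.04
gripper_force: 0.0
clock: 10.5
tool_pos: [0.4267, -0.2891, 0.2083]
orientation: [180.0, 0.0, -108.9]
force: [0.7, -0.1, 0.6]
opening: 0.0399
gripper_force: 0.0
10.5 tcp in cutter [-0.0258 -0.2175  0.2083] ori [ 179.96    0.   -108.93] turn 0.04 F [ 0.7 -0.1  0.6] 0.03994308072478813
(-0.022, -0.2, 0.058) [-0.0175 -0.004   0.1503]
5936 (array([  22.9, -203.9]), array([193.7, 258.3]), 57.29) [[-138.10000610351562, -215.60000610351562], [79.30000305175781, -355.20001220703125], [184.0, -192.1999969482422], [-33.400001525878906, -52.599998474121094]]
```

View pics/w4.png

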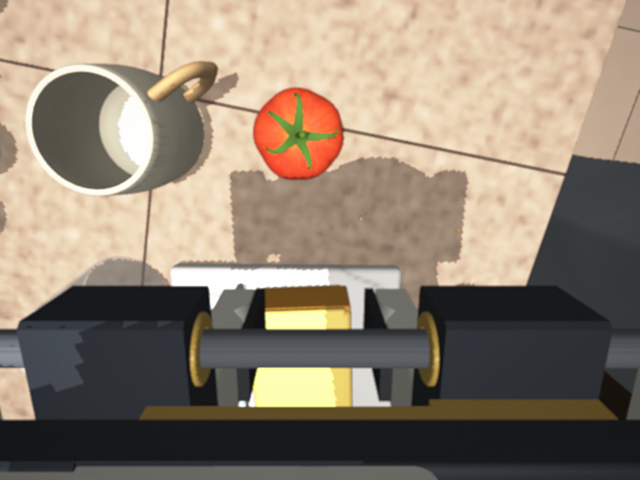

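The wrist view shows the tomato at (298,135) and the mug at (115,128) behind the gripper, with the cheese's rind end at row 290-308, columns 265-350, in front of the fingers. I'll move forward to y = -0.195 to clear the mug and then descend.

```bash
echo '{"x":[-0.022, -0.022, -0.022, -0.022, -0.022], "y":[-0.003, -0.003, -0.003, -0.003, -0.003], "z":[0, 0.05, 0.1, 0.148, 0.148], "turn":[0, 0, 0, 0, 0], "aperture":[0.03, 0.03, 0.03, 0.03, 0.03]}' | python3 -m pendant; python3 -c "
from h import *
plan()"; echo '{"x":[-0.004, -0.008, -0.012, -0.016, -0.02, -0.024], "y":[0, 0, 0, 0, 0, 0], "z":[0, 0, 0, 0, 0, 0], "turn":[0, 0, 0, 0, 0, 0], "aperture":[0.03, 0.03, 0.03, 0.03, 0.03, 0.03]}' | python3 -m pendant; python3 -c "
from h import *
plan()"
```

```text
clock: 11.18
tool_pos: [0.4337, -0.2688, 0.0581]
orientation: [179.6, -0.0, -109.0]
force: [-0.1, 1.1, 1.2]
opening: 0.0299
gripper_force: 0.0
11.175 tcp in cutter [-0.0259 -0.1959  0.0581] ori [ 1.7960e+02 -4.0000e-02 -1.0895e+02] turn 0.02 F [-0.1  1.1  1.2] 0.02990422905574526
clock: 11.92
tool_pos: [0.444, -0.2472, 0.0606]
orientation: [180.0, -0.0, -109.0]
force: [-2.3, -2.4, 1.8]
opening: 0.0303
gripper_force: 1.4
11.925 tcp in cutter [-0.0232 -0.1722  0.0606] ori [ 1.7996e+02 -3.0000e-02 -1.0896e+02] turn 0.01 F [-2.3 -2.4  1.8] 0.030290883082838033
```

```bash
echo '{"x":[-0.004, -0.008, -0.012, -0.016, -0.02, -0.024, -0.028, -0.032], "y":[0, 0, 0, 0, 0, 0, 0, 0], "z":[0, 0, 0, 0, 0, 0, 0, 0], "turn":[0, 0, 0, 0, 0, 0, 0, 0], "aperture":[0.03, 0.03, 0.03, 0.03, 0.03, 0.03, 0.03, 0.03]}' | python3 -m pendant | grep force;  echo '{"x":[-0.004, -0.008, -0.012, -0.016, -0.02, -0.024, -0.028, -0.032], "y":[0, 0, 0, 0, 0, 0, 0, 0], "z":[0, 0, 0, 0, 0, 0, 0, 0], "turn":[0, 0, 0, 0, 0, 0, 0, 0], "aperture":[0.03, 0.03, 0.03, 0.03, 0.03, 0.03, 0.03, 0.03]}' | python3 -m pendant
python3 - <<'E'
from h import *
from plant import optics
plan()
t=optics.snapshot("top"); cv2.imwrite("pics/t5.png",cv2.resize(t["frame"][160:310,215:415,::-1],None,fx=4,fy=4,interpolation=cv2.INTER_CUBIC))
E
```

```text
force: [-0.4, -1.5, -0.9]
gripper_force: 0.9
clock: 13.92
tool_pos: [0.4652, -0.1865, 0.0606]
orientation: [-180.0, 0.0, -109.0]
force: [-1.0, -0.7, -0.8]
opening: 0.0297
gripper_force: 0.7
13.925 tcp in cutter [-0.0229 -0.1079  0.0606] ori [-180.      0.   -108.97] turn -0.0 F [-1.  -0.7 -0.8] 0.02973670192230083
```

View pics/t5.png

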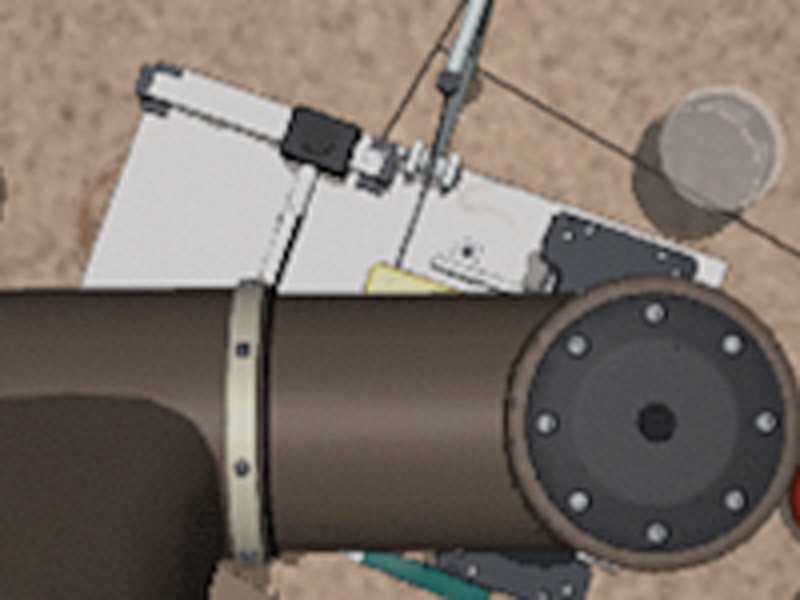

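The arm hides most of it, but the cheese's left-back corner shows at crop (372,266). I'll locate it.

```bash
python3 -c "
from h import *
s=dict(np.load('top.npz'))
for u,v in((372,266),(366,292)): print(w2c(ray(s,215+(u+.5)/4-.5,160+(v+.5)/4-.5,.07)))"
echo '{"x":[-0.004, -0.008, -0.012, -0.016, -0.02, -0.024, -0.028, -0.032], "y":[0, 0, 0, 0, 0, 0, 0, 0], "z":[0, 0, 0, 0, 0, 0, 0, 0], "turn":[0, 0, 0, 0, 0, 0, 0, 0], "aperture":[0.03, 0.03, 0.03, 0.03, 0.03, 0.03, 0.03, 0.03]}' | python3 -m pendant
python3 - <<'E'
from h import *
from plant import optics
plan()
t=optics.snapshot("scene"); cv2.imwrite("pics/s6.png",cv2.resize(t["frame"][200:300,230:430,::-1],None,fx=4,fy=4,interpolation=cv2.INTER_CUBIC))
E
```

```text
[0.01973212 0.01193302 0.07      ]
[0.00516099 0.01029556 0.07      ]
clock: 14.98
tool_pos: [0.4756, -0.1562, 0.0606]
orientation: [-180.0, -0.0, -109.0]
force: [-1.6, -3.3, 1.8]
opening: 0.0305
gripper_force: 1.6
14.975 tcp in cutter [-0.0228 -0.0759  0.0606] ori [-180.     -0.   -108.97] turn 0.0 F [-1.6 -3.3  1.8] 0.030459193223122124
```

View pics/s6.png

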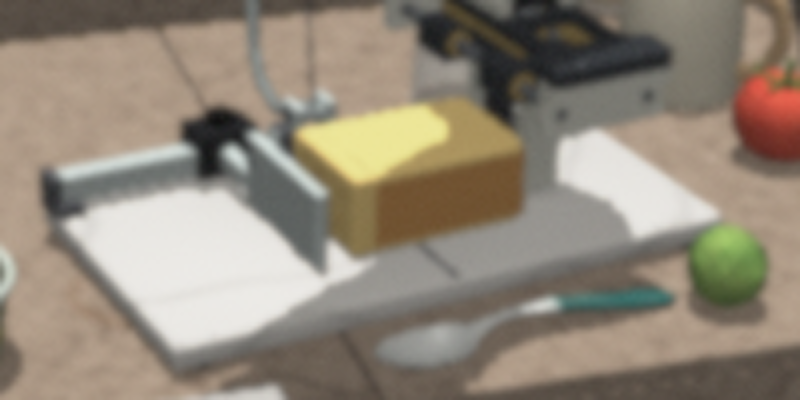

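The scene view shows the cheese flat and square with a gap of about 15 mm left to the stop plate. I'll creep in with force monitoring.

```bash
echo '{"x":[-0.002, -0.004, -0.006, -0.008, -0.009, -0.01], "y":[0, 0, 0, 0, 0, 0], "z":[0, 0, 0, 0, 0, 0], "turn":[0, 0, 0, 0, 0, 0], "aperture":[0.03, 0.03, 0.03, 0.03, 0.03, 0.03]}' | python3 -m pendant; echo '{"x":[-0.0007, -0.0014, -0.002], "y":[0, 0, 0], "z":[0, 0, 0], "turn":[0, 0, 0], "aperture":[0.03, 0.03, 0.03]}' | python3 -m pendant; python3 -c "
from h import *
plan()"
```

```text
clock: 15.78
tool_pos: [0.4787, -0.147, 0.0606]
orientation: [180.0, -0.0, -109.0]
force: [-1.5, -2.9, 2.3]
opening: 0.0295
gripper_force: 1.7
clock: 16.15
tool_pos: [0.4794, -0.1451, 0.0606]
orientation: [180.0, -0.0, -109.0]
force: [-0.9, -3.0, 2.9]
opening: 0.0299
gripper_force: 1.8
16.15 tcp in cutter [-0.0229 -0.0641  0.0606] ori [ 180.     -0.   -108.98] turn -0.0 F [-0.9 -3.   2.9] 0.029940422685689826
```

Still sliding force only (about 3 N), so I'll continue in 1 mm commands.

```bash
echo '{"x":[-0.0005, -0.001], "y":[0, 0], "z":[0, 0], "turn":[0, 0], "aperture":[0.03, 0.03]}' | python3 -m pendant|grep force; echo '{"x":[-0.0005, -0.001], "y":[0, 0], "z":[0, 0], "turn":[0, 0], "aperture":[0.03, 0.03]}' | python3 -m pendant|grep force;  python3 - <<'E'
from h import *
from plant import optics
plan()
t=optics.snapshot("scene"); np.savez("s7.npz",**t); cv2.imwrite("pics/s7.png",cv2.resize(t["frame"][215:275,280:380,::-1],None,fx=8,fy=8,interpolation=cv2.INTER_CUBIC))
E
```

```text
force: [-0.3, -3.6, 3.4]
gripper_force: 1.8
force: [-1.5, -3.5, 2.8]
gripper_force: 1.8
16.65 tcp in cutter [-0.0229 -0.0621  0.0606] ori [-180.     -0.   -108.97] turn 0.0 F [-1.5 -3.5  2.8] 0.02998536381337992
```

View pics/s7.png

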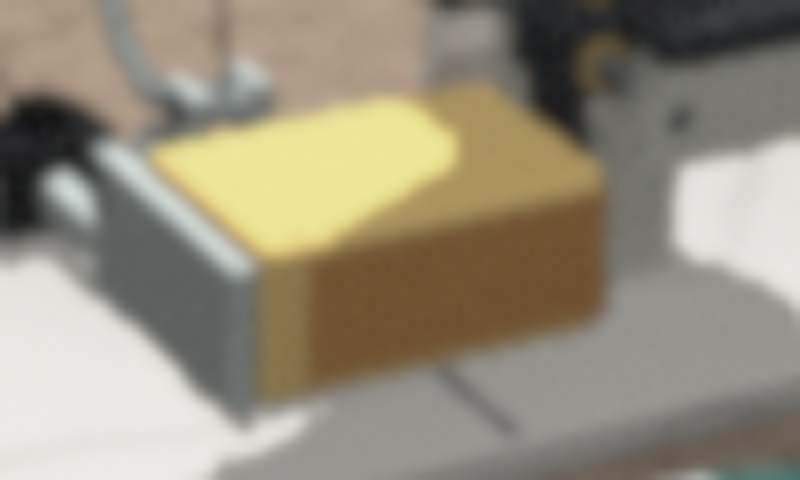

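The scene close-up shows the cheese face almost touching the plate, with an edge gap near (255,270) of a pixel or so. I'll take half-millimetre steps until the force rises.

```bash
echo '{"x":[-0.0005, -0.0005], "y":[0, 0], "z":[0, 0], "turn":[0, 0], "aperture":[0.03, 0.03]}' | python3 -m pendant|grep force; echo '{"x":[-0.0005, -0.0005], "y":[0, 0], "z":[0, 0], "turn":[0, 0], "aperture":[0.03, 0.03]}' | python3 -m pendant|grep force; python3 -c "
from h import *
plan()"
```

```text
force: [-0.7, -3.2, 1.3]
gripper_force: 1.6
force: [-1.4, -2.5, 2.8]
gripper_force: 1.5
17.2 tcp in cutter [-0.0229 -0.0611  0.0605] ori [-180.      0.   -108.97] turn -0.0 F [-1.4 -2.5  2.8] 0.030081340478555884
```

```bash
for i in 1; do echo '{"x":[-0.0005, -0.0005], "y":[0, 0], "z":[0, 0], "turn":[0, 0], "aperture":[0.03, 0.03]}' | python3 -m pendant|grep force; echo '{"x":[-0.0005, -0.0005], "y":[0, 0], "z":[0, 0], "turn":[0, 0], "aperture":[0.03, 0.03]}' | python3 -m pendant|grep force; done
python3 - <<'E'
from h import *
from plant import optics
plan()
t=optics.snapshot("scene"); P=cloud(t); Q=np.apply_along_axis(w2c,-1,P[215:275,280:380]); F=t["frame"][215:275,280:380].astype(int)
top=(Q[...,2]>.062)&(Q[...,2]<.076)
yel=top&(F[...,0]-F[...,2]>35); gr=top&(abs(F[...,0]-F[...,2])<20)&(Q[...,1]>.03)&(Q[...,1]<.1)&(np.abs(Q[...,0])<.06)
for x in np.arange(-.05,.02,.01):
    a=yel&(abs(Q[...,0]-x)<.005); b=gr&(abs(Q[...,0]-x)<.005)
    if a.any() and b.any(): print(x.round(3),"cheese max y",Q[a][:,1].max().round(4),"plate y",Q[b][:,1].min().round(4),Q[b][:,1].max().round(4))
E
```

```text
force: [-0.3, -2.5, 2.5]
gripper_force: 1.5
force: [-1.2, -1.7, 2.1]
gripper_force: 1.4
17.7 tcp in cutter [-0.0228 -0.0601  0.0606] ori [-180.      0.   -108.97] turn -0.0 F [-1.2 -1.7  2.1] 0.029941539992705744
-0.05 cheese max y 0.0617 plate y 0.0629 0.0713
-0.04 cheese max y 0.0608 plate y 0.061 0.0712
-0.03 cheese max y 0.0623 plate y 0.0648 0.072
-0.02 cheese max y 0.0613 plate y 0.0662 0.0701
-0.01 cheese max y 0.0616 plate y 0.0617 0.0722
0.0 cheese max y 0.0615 plate y 0.0635 0.0701
0.01 cheese max y 0.0606 plate y 0.0649 0.0716
0.02 cheese max y 0.0593 plate y 0.0636 0.071
```

```bash
echo '{"x":[-0.0005, -0.0005], "y":[0, 0], "z":[0, 0], "turn":[0, 0], "aperture":[0.03, 0.03]}' | python3 -m pendant|grep force; echo '{"x":[-0.0005, -0.0005], "y":[0, 0], "z":[0, 0], "turn":[0, 0], "aperture":[0.03, 0.03]}' | python3 -m pendant|grep force; python3 -c "
from h import *
plan()"
```

```text
force: [-0.8, -3.4, 1.2]
gripper_force: 1.5
force: [-1.9, -5.0, 3.1]
gripper_force: 2.7
18.25 tcp in cutter [-0.023  -0.0594  0.0606] ori [ 1.7998e+02 -2.0000e-02 -1.0899e+02] turn -0.01 F [-1.9 -5.   3.1] 0.029972314183992887
```

```bash
echo '{"x":[-0.0003, -0.0003, -0.0003], "y":[0, 0, 0], "z":[0, 0, 0], "turn":[0, 0, 0], "aperture":[0.03, 0.03, 0.03]}' | python3 -m pendant|grep force; python3 -c "
from h import *
plan()"
```

```text
force: [-1.8, -6.1, 2.9]
gripper_force: 3.4
18.625 tcp in cutter [-0.0231 -0.0594  0.0605] ori [ 1.7997e+02 -4.0000e-02 -1.0899e+02] turn -0.02 F [-1.8 -6.1  2.9] 0.02995204738738487
```

The tool no longer advances and the force has risen to about 6 N, so the cheese is seated against the stop. I'll retreat and check.

```bash
echo '{"x":[0.002, 0.01, 0.04, 0.08, 0.12, 0.12, 0.12, 0.12], "y":[0, 0, 0, 0, 0, 0.02, 0.03, 0.03], "z":[0, 0, 0, 0, 0, -0.05, -0.1, -0.15], "turn":[0, 0, 0, 0, 0, 0, 0, 0], "aperture":[0.03, 0.03, 0.03, 0.03, 0.03, 0.03, 0.03, 0.03]}' | python3 -m pendant; echo '{"x":[0.06, 0.12, 0.18, 0.24, 0.3, 0.3], "y":[0.02, 0.04, 0.06, 0.06, 0.06, 0.06], "z":[0, 0, 0, 0, 0, 0], "turn":[0, 0, 0, 0, 0, 0], "aperture":[0.03, 0.03, 0.03, 0.03, 0.03, 0.03]}' | python3 -m pendant
python3 - <<'E'
from h import *
from plant import optics
s=optics.snapshot("top"); P=cloud(s)[160:310,215:400]; F=s["frame"][160:310,215:400].astype(int)
Q=np.apply_along_axis(w2c,-1,P); yel=(F[...,0]-F[...,2]>40)&(Q[...,2]>.06)&(Q[...,2]<.08)&(np.abs(Q[...,0])<.08)&(np.abs(Q[...,1])<.1)
print("cheese",rect(Q[yel]),Q[yel][:,2].max())
pl=(Q[...,2]>.06)&(Q[...,2]<.075)&~yel&(np.abs(Q[...,0]+.01)<.05)&(Q[...,1]>.055)&(Q[...,1]<.12); print("plate",np.percentile(Q[pl][:,:2],[2,50,98],0),rect(Q[pl]))
cv2.imwrite("pics/t8.png",cv2.resize(s["frame"][160:310,215:415,::-1],None,fx=4,fy=4,interpolation=cv2.INTER_CUBIC))
E
```

```text
clock: 19.62
tool_pos: [0.4127, -0.2438, 0.212]
orientation: [180.0, 0.0, -109.0]
force: [2.2, -0.4, -0.7]
opening: 0.0303
gripper_force: 0.0
clock: 20.38
tool_pos: [0.2574, -0.511, 0.2094]
orientation: [179.9, 0.0, -109.2]
force: [-0.5, 1.3, -0.5]
opening: 0.0302
gripper_force: 0.0
cheese (array([-13.7,   4.5]), array([ 74. , 112.4]), 0.05) 0.07417667144578054
plate [[-0.05118045  0.05540085]
 [-0.00744421  0.0638933 ]
 [ 0.03384392  0.06831986]] (array([-8.8, 61.8]), array([89.1, 13.8]), 0.5)
```

View pics/t8.png

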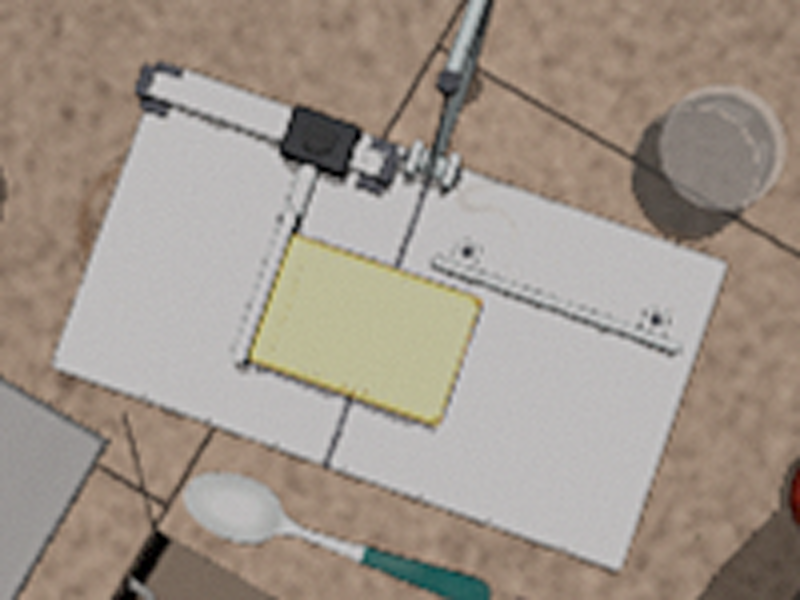

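The cheese lies square and flush against the plate along (295,237) to (250,362). The carriage is where it was at the click, at (321,140), and the arm is clear. Handing in.

```bash
python3 -c "
from plant import job; print(job.close_job())"
```

```text
the job is handed in; nothing more can be done
None
```

I handed the job in at about 20 s of the 54 s allowed: the stop is clicked into its first notch (measured about 0.0895 m) and the cheese lies flat and square against it, with nothing touched by the robot at the end; the hand-in returned no verdict.

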